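Tip bearing balls into a racked bin under a low shelf

TASK

Two loose steel bearing balls lie in the aluminium hand scoop on the bench. Take the scoop by its handle, bring its mouth in under the low wire shelf and tip both balls into the wide, empty blue bin in the middle of the small rack, without knocking the scoop or the arm against the rack or its bins. Then set the scoop back down upright on the bench and let go of it.

Things in the scene. Friction and masses are not known exactly. Their poses are not given: they have to be found in the camera images.
- scoop_grip (a point): Hand scoop's grip point: mid-handle (black level bar, 20 mm wide and tall, ends 50 mm behind). x along handle to the open mouth, z up. Underside 36 mm below. Aluminium pan 70 mm wide: back wall 80 mm ahead, 46 mm tall; flat floor (3 mm) 80 to 150 mm ahead; then a 16 degree ramp up to the lip, 195 mm ahead, 22 mm below the grip point. Sides 46 mm tall, 38 beside the ramp. Mass 0.1 kg.
- rack: Fixed black rack, 430 mm wide. Origin on the bench below the middle of its wire shelf's front edge; x into the rack, y left, z up. Shelf: underside 200 mm above the bench, 22 mm thick, from x = 0 to 210 mm; stock up to 50 mm tall on it near its ends only. Front posts at y = +-205 mm. Under it three fixed blue bins: a wide empty one and, 139 mm to either side, two narrow ones (95 mm) with stock.
- bin_in (a point): The wide empty middle bin under the shelf: centre of its inner floor, 88 mm behind the shelf's front edge, 4 mm above the bench; axes as the rack's. Outside 170 mm wide (y), 200 mm long (x), walls 4 mm; front lip 50 mm high, 12 mm in front of the shelf's edge; back 100 mm high; sides 50 mm high over the front 80 mm, else 100 mm.
- ball_a_center (a point): Centre of one steel ball, 25 mm in diameter, 64 g, on the scoop's floor at the start. Balls stay in a level scoop; they roll out over the lip once it is tipped nose down by 30 degrees or more (45 empties it well).
- ball_b_center (a point): Centre of the other, identical steel ball, beside the first in the scoop. (A gripper that takes the handle leaning 15 to 35 degrees back, towards the handle's free end, stays clear of the shelf when it tips the scoop.)
There are look-alikes about, which are no part of the job. What is shaped like the part that bears ball_b_center but black or green is not meant.

How it is judged (in metres and radians):
On the way, in this order (a step that is already met when the one before it is completed fails the run):
1. the scoop is held up in front of the middle bin and tipped by more than 11 degrees (angle between scoop_grip's own z axis and vertical above 0.2 rad and height (world z) of scoop_grip above 0.08 m and x of scoop_grip in the frame of rack above -0.3 m and y of scoop_grip in the frame of rack between -0.18 and 0.18 m).
2. both balls are in the wide middle bin (x of ball_a_center in the frame of rack between -0.012 and 0.188 m and y of ball_a_center in the frame of rack between -0.085 and 0.085 m and height (world z) of each of ball_a_center, ball_b_center below 0.05 m and x of ball_b_center in the frame of rack between -0.012 and 0.188 m and y of ball_b_center in the frame of rack between -0.085 and 0.085 m), for 0.2 s.
At the end, for the whole second after the job is handed in: Both balls lie inside the wide middle bin (between its walls, centres lower than 50 mm above the bench), and the scoop stands on the bench upright within 10 degrees (grip point 25 to 50 mm above the bench), at rest and released (all of step 2 and height (world z) of scoop_grip between 0.025 and 0.05 m and angle between scoop_grip's own z axis and vertical below 0.17 rad and linear speed of scoop below 0.03 m/s); the robot touches nothing.
It fails at once if the scoop or the arm knocks against the rack or its bins (more than 10 N) (contact force between any of scoop, the arm, the fingers and rack above 10 N).
It also fails if it takes over 70 s, if anything falls off the work surface, if the arm or the gripper's body presses on something with over 40 N, if the wrist force passes 120 N, or if a joint passes its speed limit or range.

ROBOT

A 7-joint arm with a two-finger parallel gripper is mounted at the origin on the work surface. World frame = base frame: x ahead of the robot, y to its left, z up, the work surface at z = 0. Lengths are in mm, angles in rad, forces in N, time in s.
With the tool pointing down it reaches from about 425 to 875 mm from the base axis. Payload 8.4 kg.
Tool frame: the origin (TCP) lies on the centre line of the jaws, within the pads' length; the fingertips stand tip_reach ahead of it and the grasp point (between the pads) lies 2 mm behind it (tip_reach is the distance from the TCP to the fingertips, in mm); z points along the fingers, y is the line along which they close (so a half turn about z gives the same grasp; the last joint's range is limited). The gripper opens to 87 mm and grips with 3 to 60 N. Pads are 19 mm wide; open, the fingers measure 117 mm over their backs; the gripper's body (75 mm by 190 mm) begins 51 mm behind the grasp point.
Start: joints at [-1.392, 0.333, 0.04, 1.465, -0.013, 1.343, -0.059], TCP at [178.258, 625.05, 217.946] pointing down, gripper open.
Joint ranges: [-2.58, 2.58], [-0.38, 2.09], [-1.3, 1.39], [0.25, 2.4], [-1.5, 4.64], [0.08, 2.09], [-2.65, 2.65]. Speed limits (rad/s): [2.22, 2.22, 2.79, 2.79, 3.14, 3.14, 3.14].

INTERFACE

Orientations are given as a 3x3 rotation matrix whose columns are the frame's x, y, z axes.
In Python, from cell import * gives the robot as it stands.
- The arm moves only by the shell command python3 -m creep 'ROWS' [FORCE]. ROWS is JSON, a list of rows, each an object of numbers: "dx", "dy", "dz": the shift along the tool's x, y, z in m; "spin": the turn about the tool's z in rad; "fingers": the closure, from -1 (fully open) to 1 (shut). A call has 1 to 5 rows; each row shifts and turns the commanded pose from where the row before left it, along the tool's axes as they then stand; what a row does not reach is not made up. A row lasts 1/10 s, in which the tool goes at most 50 mm and 8.59 degrees, less where a joint would pass 70% of its speed; a pose out of reach is approached as far as the arm can. A call is refused whole if a number of a shift passes 0.05 or a number of a turn 0.15, either way. A call with a gripper value outside its range is refused whole. The fingers move at their own pace and stop on an object; FORCE is the grip in N (left out, the last holds). Time passes only in rows, so rows that do not move let the fingers close. It gives the time, the measured TCP pose, the force, the opening and the grip force at its end, in the units of the state.
- get_obs(): the state, without advancing time (a new reading comes with each control period).
- camera(name): name is "scene" or "side" or "wrist"; returns the picture (384x512x3 uint8, red, green, blue); there is no depth.
- get_calibration(name): a dict with "fx", "fy", "cx", "cy" (pixels), "k1" (the pictures are not rectified: a ray, as slopes to the right and down, at radius r is drawn at 1 + k1 r^2 times it, then the intrinsics apply), "R" (3x3) and "t" (3): a world point X has camera coordinates R X + t; the wrist camera has in their place "tool_from_camera" (4x4, takes a point from camera to tool coordinates, whose origin is the TCP and whose axes are the flange's). Camera axes: x right, y down, z forward; pixel columns grow to the right and rows downward; lengths in mm; the calibration is good to about 2 mm. A picture is of the moment at which its call begins: read the wrist's pose just before it. get_calibration takes no time and is no camera call.
- job_done(): hands the job in; it is judged then, once.
The state is a dict: "clock": time; "joint_positions": joint angles; "joint_velocities": joint speeds; "joint_efforts": joint torques, N m; "tcp_pos": TCP position; "orientation": TCP orientation; "ft_force": force on the tool from outside, world axes, zero at the start; "moment": the same for the moment, N m; "grip_width": finger opening in mm; "grip_force": force on a finger pad.
Only numpy, scipy, OpenCV 4.12 (cv2) and the standard library are available. Lean on these libraries where they do the work, as an engineer would, in place of code of your own. Each camera call takes 0.05 s, during which the arm holds its last target. There are 200 camera calls.

## Working session

There is one attempt and no reset: what is moved stays moved. The work goes in short steps, Python scripts to look and compute and a shell command to move; the robot and the scene stay as the last step left them, time stands still between calls to the robot, and variables do not carry over. Pictures are saved under pics/ and viewed, at most 10 in all, crops included, and the job is handed in when it is done.

```bash
mkdir -p pics; ls; python3 - <<'E'
from cell import *
import cv2,numpy as np
np.set_printoptions(precision=4,suppress=True)
o=get_obs();print(o)
for n in("scene","side"):
    im=camera(n);cv2.imwrite(f"pics/{n}0.png",im[:,:,::-1])
for n in("scene","side","wrist"):print(n,get_calibration(n))
E
python3 -m creep --help | head -40
```

```text
pics
{'clock': 0.0, 'joint_positions': array([-1.3922,  0.3339,  0.0399,  1.4663, -0.0134,  1.3433, -0.0585]), 'joint_velocities': array([ 0.0012,  0.0011, -0.0005, -0.0022, -0.0001,  0.0009,  0.0006]), 'joint_efforts': array([  0.0001, -65.6356,   1.3353, -40.3799,  -0.0597,   0.0448,
         0.0001]), 'tcp_pos': array([178.155 , 624.5963, 217.0512]), 'orientation': array([[-0.9617,  0.2742, -0.0003],
       [ 0.2742,  0.9617, -0.0016],
       [-0.0001, -0.0016, -1.    ]]), 'ft_force': array([-0.0699, -0.742 ,  0.0011]), 'moment': array([ 0.0652, -0.0061, -0.0181]), 'grip_force': 0.0, 'grip_width': 86.99945864196746}
scene {'fx': 407.8878930026028, 'fy': 407.8878930026028, 'cx': 246.02858310857593, 'cy': 191.6469512239513, 'k1': -0.014719885363850237, 'R': array([[-0.8615,  0.5073,  0.0207],
       [ 0.3125,  0.562 , -0.7658],
       [-0.4002, -0.6533, -0.6427]]), 't': array([ 447.6778, -234.5726, 1184.8802])}
side {'fx': 350.038936747638, 'fy': 350.038936747638, 'cx': 251.3328711774569, 'cy': 192.59589735248088, 'k1': -0.013080909563254821, 'R': array([[ 0.8894, -0.4567, -0.0205],
       [-0.2622, -0.4728, -0.8412],
       [ 0.3745,  0.7536, -0.5403]]), 't': array([-483.103 ,  266.5348,  501.352 ])}
wrist {'fx': 330.4655553734109, 'fy': 330.4655553734109, 'cx': 257.62622829376414, 'cy': 198.602610796255, 'k1': -0.0006743137362102714, 'tool_from_camera': array([[   0.0006,   -0.9675,   -0.2528,   68.4422],
       [   1.    ,    0.0006,    0.0001,    0.1572],
       [   0.0001,   -0.2528,    0.9675, -167.1362],
       [   0.    ,    0.    ,    0.    ,    1.    ]])}invalid input: not JSON, or not a number
```

View pics/scene0.png

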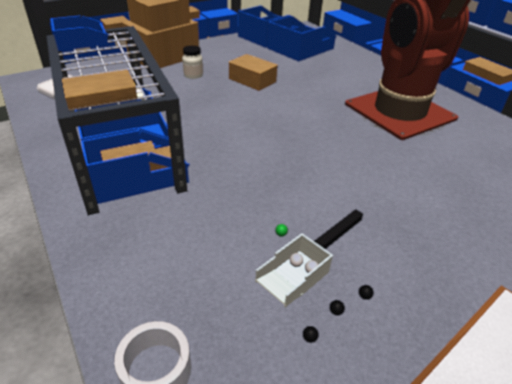

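View pics/side0.png

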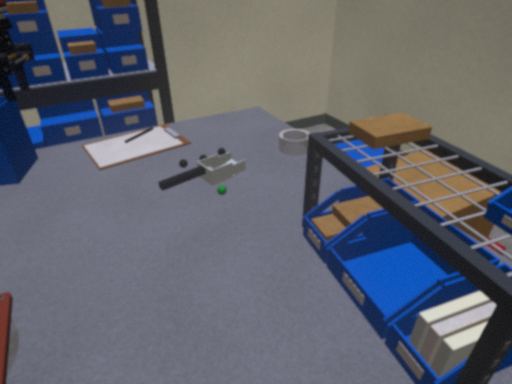

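Scene: the scoop has its handle at about (340,230) and two silver balls in it at (297,260) and (311,267). The rack's front post feet are at (90,207) and (182,190). Side: handle at (180,178), pan at (220,168), rack on the right with the wide empty bin at (390,270).

Possible look-alikes for the balls are the green one at scene (282,230) and the black ones at (311,334), (337,307) and (366,292). Only the two silver balls in the scoop fit the description. There is one scoop. Next I check these in a close crop and measure.

```bash
cat > h.py <<'E'
from cell import *
import cv2,numpy as np
np.set_printoptions(precision=4,suppress=True)
def cam(n,o=None):
    c=get_calibration(n);K=np.array([[c['fx'],0,c['cx']],[0,c['fy'],c['cy']],[0,0,1.]]);D=np.array([c['k1'],0,0,0.])
    if n=='wrist':
        T=np.eye(4);T[:3,:3]=o['orientation'];T[:3,3]=o['tcp_pos'];M=np.linalg.inv(T@np.array(c['tool_from_camera']));return K,D,M[:3,:3],M[:3,3]
    return K,D,np.array(c['R']),np.array(c['t'])
def ray(C,px,z):
    K,D,R,t=C
    p=cv2.undistortPoints(np.array(px,float).reshape(-1,1,2),K,D)[:,0]
    d=np.c_[p,np.ones(len(p))]@R; c=-R.T@t
    return c+d*((z-c[2])/d[:,2])[:,None]
def proj(C,X):
    K,D,R,t=C
    return cv2.projectPoints(np.array(X,float).reshape(-1,1,3),cv2.Rodrigues(R)[0],t,K,D)[0][:,0]
E
python3 - <<'E'
from h import *
s=cv2.imread('pics/scene0.png');d=cv2.imread('pics/side0.png')
a=cv2.resize(s[60:220,40:210],None,fx=3.3,fy=3.3,interpolation=2)[:528,:]
b=cv2.resize(s[200:340,240:380],None,fx=3.4,fy=3.4,interpolation=2)
h=max(a.shape[0],b.shape[0]);cv=np.zeros((h,800,3),np.uint8)
a=cv2.resize(s[60:220,40:210],(400,376),interpolation=2);b=cv2.resize(s[200:340,240:380],(400,400),interpolation=2)
c=np.zeros((400,800,3),np.uint8);c[:376,:400]=a;c[:,400:]=b;cv2.imwrite('pics/c1.png',c)
C=cam('scene');S=cam('side')
print('post feet',ray(C,[(90,207),(182,190)],0));print('shelf top',ray(C,[(62,122),(178,98)],222))
for n,im,CC,roi in(('scene',s,C,(312,205,368,250)),('side',d,S,(155,160,212,195))):
    x0,y0,x1,y1=roi;g=im[y0:y1,x0:x1].max(2)<45
    ys,xs=np.nonzero(g);P=ray(CC,np.c_[xs+x0,ys+y0],41.)[:,:2]
    m=P.mean(0);u,sv,v=np.linalg.svd(P-m);q=(P-m)@v[0];w=(P-m)@v[1];print(n,len(P),m,v[0],q.min(),q.max(),np.ptp(w))
E
```

```text
post feet [[884.1743 -17.7486   0.    ]
 [696.0774  23.8927   0.    ]]
shelf top [[890.2715  19.5951 222.    ]
 [688.4088  32.0459 222.    ]]
scene 563 [505.211  314.0966] [0.9738 0.2273] -65.08945338496169 57.33934848439814 23.31114144821091
side 91 [508.8584 294.7158] [-0.9652 -0.2615] -54.42588129593523 67.73141422457951 79.8836830782409
```

View pics/c1.png

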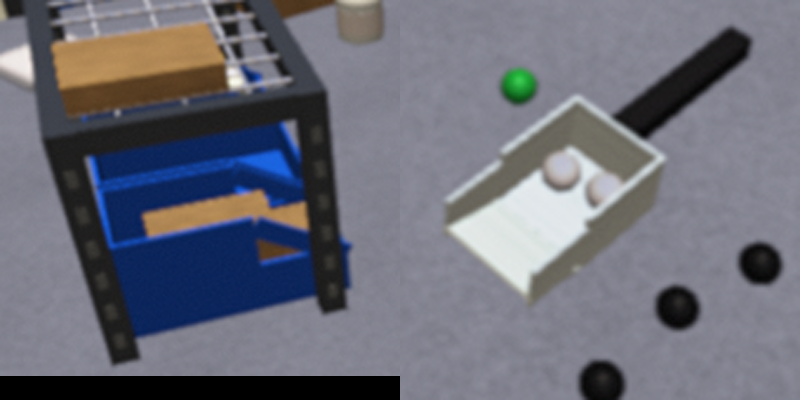

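The left crop shows the rack's left end, whose posts are 210 mm apart in depth; the front is the right-hand post at about (187,191). The right crop confirms the two silver balls on the scoop's floor, with the green and black ones outside it. I now need the front edge line from the side view.

```bash
python3 - <<'E'
from h import *
d=cv2.imread('pics/side0.png')
c=cv2.resize(d[115:384,290:512],None,fx=2.2,fy=2.2,interpolation=2);
e=cv2.resize(d[140:205,150:255],None,fx=2.6,fy=2.6,interpolation=2)
o=np.zeros((592,800,3),np.uint8);o[:c.shape[0],:c.shape[1]]=c;o[:e.shape[0],500:500+e.shape[1]]=e;cv2.imwrite('pics/c2.png',o)
C=cam('scene');S=cam('side')
print('feet L end: back outer, ., ., front outer',ray(C,[(87.6,214.5),(98.6,212),(176.9,192.8),(187.5,190.6)],0))
print('top',ray(C,[(58.7,117.4),(178.5,99.6)],222))
E
```

```text
feet L end: back outer, ., ., front outer [[894.1529   2.6128   0.    ]
 [872.8058   6.0026   0.    ]
 [709.5147  27.2662   0.    ]
 [686.4549  31.5821   0.    ]]
top [[891.9639   1.4224 222.    ]
 [690.0787  38.2322 222.    ]]
```

View pics/c2.png

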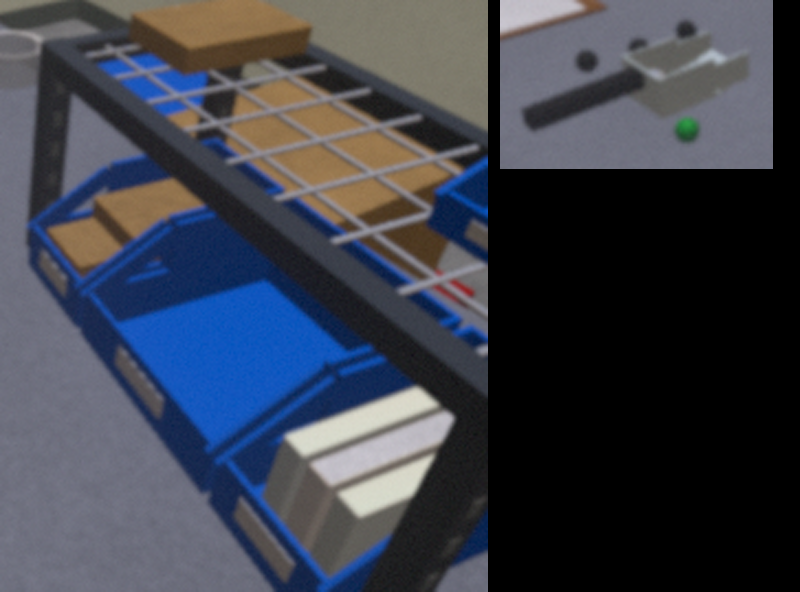

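```bash
python3 - <<'E'
from h import *
S=cam('side')
f=lambda u,v:(290+u/2.2,115+v/2.2)
P=ray(S,[f(30,228),f(78,290),f(84,294),f(210,460),f(218,462),f(325,585)],50);print('lips',P, np.linalg.norm(P[3]-P[2]))
print('shelf L corner',ray(S,[f(42,43)],222))
v=P[0]-P[-1];print('y dir deg',np.degrees(np.arctan2(v[1],v[0]))-90)
# scoop in side inset: e origin (150,140) scale 2.6
g=lambda u,v:(150+(u-500)/2.6,140+v/2.6)
print('handle rear-end top/bottom',ray(S,[g(523,112)],46),ray(S,[g(530,130)],26))
print('pan top rim (82): back corners',ray(S,[g(624,82)],46))
C=cam('scene')
k=lambda u,v:(240+(u-400)*.35,200+v*.35)
print('scene handle rear top corners',ray(C,[k(733,28),k(750,40)],46))
print('pan rim back corners',ray(C,[k(577,97),k(664,158)],46),'lip',ray(C,[k(446,229),k(531,300)],14))
print('balls',ray(C,[k(561,168),k(605,190)],15.5))
E
```

```text
lips [[ 662.2148   -5.5266   50.    ]
 [ 648.5277  -96.29     50.    ]
 [ 649.8515 -102.6665   50.    ]
 [ 622.412  -271.4725   50.    ]
 [ 625.8596 -275.0706   50.    ]
 [ 618.3363 -363.476    50.    ]] 171.0216826566593
shelf L corner [[679.7255  20.404  222.    ]]
y dir deg -6.988616476600114
handle rear-end top/bottom [[437.4128 288.6845  46.    ]] [[440.4079 286.8551  26.    ]]
pan top rim (82): back corners [[541.0375 296.7293  46.    ]]
scene handle rear top corners [[446.7544 293.8392  46.    ]
 [444.913  308.4078  46.    ]]
pan rim back corners [[577.414  294.1386  46.    ]
 [562.1543 360.5908  46.    ]] lip [[688.8276 320.3634  14.    ]
 [673.1177 386.1027  14.    ]]
balls [[602.3293 316.6681  15.5   ]
 [589.1036 344.3415  15.5   ]]
```

```bash

python3 -m creep '[{"dx":-0.042,"dy":-0.0247},{"dx":-0.042,"dy":-0.0247},{"dx":-0.042,"dy":-0.0247},{"dx":-0.042,"dy":-0.0247},{"dx":-0.042,"dy":-0.0247}]'
python3 -m creep '[{"dx":-0.042,"dy":-0.0247},{"dx":-0.042,"dy":-0.0247},{"dx":-0.042,"dy":-0.0247},{"dx":-0.042,"dy":-0.0247}]'
python3 -m creep '[{"spin":-0.125},{"spin":-0.125},{"spin":-0.125},{"spin":-0.125},{}]'
python3 - <<'E'
from h import *
o=get_obs();im=camera('wrist');np.save('w1.npy',np.r_[o['tcp_pos'],o['orientation'].ravel()])
print(o['clock'],o['tcp_pos'],o['orientation'],o['joint_positions']);cv2.imwrite('pics/w1.png',im[:,:,::-1])
E
```

```text
0.1 [178.1377 624.6532 217.1202] [[-0.9617  0.2742 -0.0003]
 [ 0.2742  0.9617 -0.0015]
 [-0.0001 -0.0015 -1.    ]] [-1.3922  0.3339  0.0399  1.4662 -0.0134  1.3433 -0.0585]invalid input at $[0]: expected keys dx, dy, dz, spin, fingers
invalid input at $[0]: expected keys dx, dy, dz, spin, fingers
invalid input at $[0]: expected keys dx, dy, dz, spin, fingers
```

View pics/w1.png

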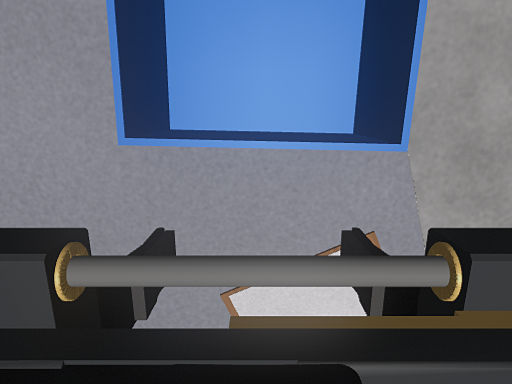

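The wrist view, still at the start pose, shows a blue tote ahead with its near rim at row 145 and the gripper below row 230. All five keys are required in each row, so nothing has moved. Before crossing I check the tote's place and height.

```bash
python3 - <<'E'
from h import *
S=cam('side');o=get_obs();W=cam('wrist',o)
print('tcp in side',proj(S,[o['tcp_pos'],o['tcp_pos']+[0,0,100]]))
for z in(0,50,100,150):print(z,'rim near corners by wrist',ray(W,[(119,144),(408,151)],z)[:,:2].ravel(),'side top corner',ray(S,[(5,98)],z)[0,:2],'bottom',ray(S,[(36,158)],0)[0,:2])
E
```

```text
tcp in side [[19.5332 95.145 ]
 [ 4.7223 55.6102]]
0 rim near corners by wrist [102.6473 479.866  201.7403 798.9296] side top corner [   9.666  1500.2629] bottom [148.5626 710.9223]
50 rim near corners by wrist [103.9213 501.1967 190.1238 778.755 ] side top corner [  40.8008 1296.9667] bottom [148.5626 710.9223]
100 rim near corners by wrist [105.1953 522.5274 178.5074 758.5805] side top corner [  71.9356 1093.6705] bottom [148.5626 710.9223]
150 rim near corners by wrist [106.4694 543.8582 166.8909 738.4059] side top corner [103.0704 890.3743] bottom [148.5626 710.9223]
```

```bash

python3 -m creep '[{"dx":-0.0375,"dy":-0.0271,"dz":0,"spin":0,"fingers":-1},{"dx":-0.0375,"dy":-0.0271,"dz":0,"spin":0,"fingers":-1},{"dx":-0.0375,"dy":-0.0271,"dz":0,"spin":0,"fingers":-1},{"dx":-0.0375,"dy":-0.0271,"dz":0,"spin":0,"fingers":-1},{"dx":-0.0375,"dy":-0.0271,"dz":0,"spin":0,"fingers":-1}]'
python3 -m creep '[{"dx":-0.0375,"dy":-0.0271,"dz":0,"spin":0,"fingers":-1},{"dx":-0.0375,"dy":-0.0271,"dz":0,"spin":0,"fingers":-1},{"dx":-0.0375,"dy":-0.0271,"dz":0,"spin":0,"fingers":-1},{"dx":-0.0375,"dy":-0.0271,"dz":0,"spin":0,"fingers":-1},{"dx":0,"dy":0,"dz":0,"spin":0,"fingers":-1}]'
python3 -m creep '[{"dx":0,"dy":0,"dz":0,"spin":0.147,"fingers":-1},{"dx":0,"dy":0,"dz":0,"spin":0.147,"fingers":-1},{"dx":0,"dy":0,"dz":0,"spin":0.147,"fingers":-1},{"dx":0,"dy":0,"dz":0,"spin":0.147,"fingers":-1},{"dx":0,"dy":0,"dz":0,"spin":0.147,"fingers":-1}]'
python3 - <<'E'
from h import *
o=get_obs();print(o['clock'],o['tcp_pos'],o['orientation'],o['joint_positions'])
E
```

```text
clock: 0.65
tcp_pos: [322.3, 441.5, 217.8]
orientation: [[-0.962, 0.274, -0.0], [0.274, 0.962, -0.0], [0.0, -0.0, -1.0]]
ft_force: [-0.0, -0.3, 0.7]
grip_width: 87.0
grip_force: 0.0
clock: 1.15
tcp_pos: [440.1, 291.6, 218.2]
orientation: [[-0.959, 0.283, 0.002], [0.283, 0.959, -0.002], [-0.002, -0.001, -1.0]]
ft_force: [-0.1, 0.3, -0.3]
grip_width: 87.0
grip_force: 0.0
clock: 1.65
tcp_pos: [435.5, 298.2, 217.7]
orientation: [[-0.525, 0.851, -0.0], [0.851, 0.525, -0.0], [0.0, -0.001, -1.0]]
ft_force: [-0.4, 0.5, -0.4]
grip_width: 87.0
grip_force: 0.0
1.65 [435.4897 298.2458 217.727 ] [[-0.5246  0.8514 -0.0005]
 [ 0.8514  0.5246 -0.0003]
 [ 0.     -0.0005 -1.    ]] [-0.9944  0.0796  0.3296  1.7755 -0.0269  1.2913 -0.1061]
```

```bash

python3 -m creep '[{"dx":0,"dy":0,"dz":0,"spin":0.1465,"fingers":-1},{"dx":0,"dy":0,"dz":0,"spin":0.1465,"fingers":-1},{"dx":0,"dy":0,"dz":0,"spin":0.1465,"fingers":-1},{"dx":0,"dy":0,"dz":0,"spin":0.1465,"fingers":-1},{"dx":0,"dy":0,"dz":0,"spin":0.1465,"fingers":-1}]' | tail -0
python3 -m creep '[{"dx":0,"dy":0,"dz":0,"spin":0.1465,"fingers":-1},{"dx":0,"dy":0,"dz":0,"spin":0.1465,"fingers":-1},{"dx":0,"dy":0,"dz":0,"spin":0.1465,"fingers":-1},{"dx":0,"dy":0,"dz":0,"spin":0.1465,"fingers":-1},{"dx":0,"dy":0,"dz":0,"spin":0.1465,"fingers":-1}]' | tail -0
python3 -m creep '[{"dx":0,"dy":0,"dz":0,"spin":0.1465,"fingers":-1},{"dx":0,"dy":0,"dz":0,"spin":0.1465,"fingers":-1},{"dx":0,"dy":0,"dz":0,"spin":0.1465,"fingers":-1},{"dx":0,"dy":0,"dz":0,"spin":0,"fingers":-1},{"dx":0,"dy":0,"dz":0,"spin":0,"fingers":-1}]' | tail -0
python3 - <<'E'
from h import *
o=get_obs();im=camera('wrist')[:,:,::-1];cv2.imwrite('pics/w2.png',im)
print(o['clock'],o['tcp_pos'],o['orientation'],o['joint_positions'])
g=(im.max(2)<60).astype(np.uint8);n,l,st,c=cv2.connectedComponentsWithStats(g)
W=cam('wrist',o)
for i in range(1,n):
    if st[i,4]>150: 
        ys,xs=np.nonzero(l==i);P=ray(W,np.c_[xs,ys],46.)[:,:2];m=P.mean(0);v=np.linalg.svd(P-m,full_matrices=False)[2];q=(P-m)@v[0];w=(P-m)@v[1]
        print(st[i],m,v[0],q.min(),q.max(),w.min(),w.max())
E
```

```text
3.15 [435.6246 298.1759 217.8143] [[ 0.9739  0.2271 -0.0003]
 [ 0.2271 -0.9739 -0.0002]
 [-0.0003  0.0001 -1.    ]] [-1.0706  0.0788  0.4111  1.7788 -0.0328  1.291  -1.9932]
[ 28   0  14 150 182] [491.7636 531.7443] [-0.9887 -0.1497] -61.144898843085016 75.16006175752626 -0.6947632328252852 0.6348745222329224
[145  37  24  25 454] [537.5143 420.2761] [-0.2959 -0.9552] -11.417366664415194 11.242521996562184 -11.092163970934557 10.92993643989201
[251  41  21 135 398] [505.2108 309.9723] [-0.9759 -0.2181] -63.78927026489505 64.51365620885431 -11.083616201826247 7.868012132378294
[    0   228   512   156 44582] [262.3595 275.9667] [ 0.2358 -0.9718] -302.82813848451764 332.13713129810276 -85.31986813086887 123.59138946977555
[143 287  21  33 335] [273.6022 386.8132] [-0.9977  0.0681] -17.926310362857368 28.682641491596122 -11.152752267277698 10.649186869469126
[353 287  20  29 326] [330.2537 146.8011] [-0.8642 -0.5032] -17.13965906637809 23.896536045122016 -9.928478724688167 10.787673148878914Exception ignored on flushing sys.stdout:
BrokenPipeError: [Errno 32] Broken pipe
Exception ignored on flushing sys.stdout:
BrokenPipeError: [Errno 32] Broken pipe
Exception ignored on flushing sys.stdout:
BrokenPipeError: [Errno 32] Broken pipe
```

View pics/w2.png

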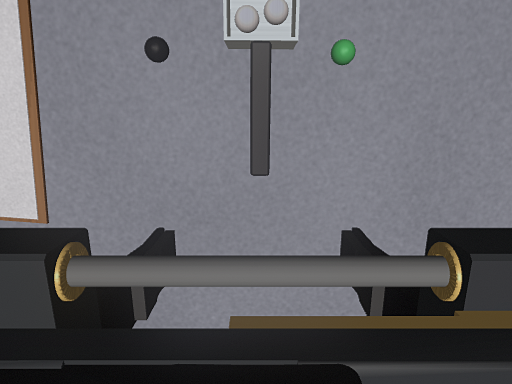

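The wrist view shows the handle as a dark bar at cols 251–271, rows 41–175, with the pan and two silver balls at (247,18) and (276,10). Its length is 128 mm (130 expected) and its yaw 12.6°, so the grip point is at about (491,307).

```bash
python3 -c "
import cell;print([n for n in dir(cell) if n[0]!='_'],getattr(cell,'tip_reach',None))"
python3 -m creep '[{"dx":0.028,"dy":0.002,"dz":0.03,"spin":0,"fingers":-1},{"dx":0.028,"dy":0.0015,"dz":0.04,"spin":0,"fingers":-1},{"dx":0,"dy":0,"dz":0.04,"spin":0,"fingers":-1},{"dx":0,"dy":0,"dz":0.04,"spin":0,"fingers":-1},{"dx":0,"dy":0,"dz":0,"spin":0,"fingers":-1}]'
python3 -m creep '[{"dx":0,"dy":0,"dz":0.02,"spin":0,"fingers":-1},{"dx":0,"dy":0,"dz":0.012,"spin":0,"fingers":-1},{"dx":0,"dy":0,"dz":0,"spin":0,"fingers":-1},{"dx":0,"dy":0,"dz":0,"spin":0,"fingers":-1}]'
python3 - <<'E'
from h import *
im=camera('wrist')[:,:,::-1];sc=camera('scene')[:,:,::-1]
o=np.zeros((384,800,3),np.uint8);o[:,:512]=im;o[:288,512:]=cv2.resize(sc[180:340,230:390],(288,288));cv2.imwrite('pics/w3.png',o)
E
```

```text
['PlanningError', 'camera', 'get_calibration', 'get_obs', 'job_done', 'tip_reach'] 17.0
clock: 3.7
tcp_pos: [488.0, 304.8, 62.8]
orientation: [[0.974, 0.225, -0.007], [0.225, -0.974, -0.006], [-0.008, 0.005, -1.0]]
ft_force: [-1.0, -0.6, 0.1]
grip_width: 86.8
grip_force: 0.0
clock: 4.1
tcp_pos: [491.8, 307.4, 37.2]
orientation: [[0.975, 0.223, 0.001], [0.223, -0.975, 0.001], [0.001, -0.001, -1.0]]
ft_force: [0.0, 0.8, 0.4]
grip_width: 86.9
grip_force: 0.0
```

View pics/w3.png

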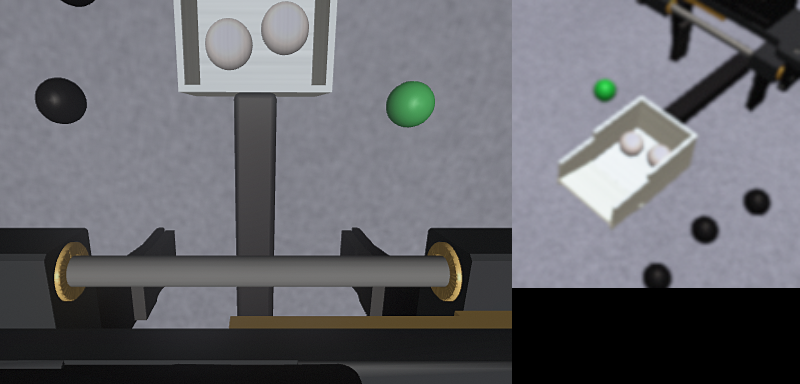

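The handle lies centred between the fingers at col 255, with both balls in the pan. I lower 3 mm, close at full force and lift.

```bash

python3 -m creep '[{"dx":0,"dy":0,"dz":0.003,"spin":0,"fingers":-1},{"dx":0,"dy":0,"dz":0,"spin":0,"fingers":1},{"dx":0,"dy":0,"dz":0,"spin":0,"fingers":1},{"dx":0,"dy":0,"dz":0,"spin":0,"fingers":1},{"dx":0,"dy":0,"dz":0,"spin":0,"fingers":1}]' 60
python3 -m creep '[{"dx":0,"dy":0,"dz":0,"spin":0,"fingers":1},{"dx":0,"dy":0,"dz":0,"spin":0,"fingers":1},{"dx":0,"dy":0,"dz":0,"spin":0,"fingers":1},{"dx":0,"dy":0,"dz":0,"spin":0,"fingers":1},{"dx":0,"dy":0,"dz":0,"spin":0,"fingers":1}]'
python3 -m creep '[{"dx":0,"dy":0,"dz":-0.005,"spin":0,"fingers":1},{"dx":0,"dy":0,"dz":-0.01,"spin":0,"fingers":1},{"dx":0,"dy":0,"dz":-0.01,"spin":0,"fingers":1},{"dx":0,"dy":0,"dz":-0.005,"spin":0,"fingers":1},{"dx":0,"dy":0,"dz":0,"spin":0,"fingers":1}]'
cat >> h.py <<'E'
def tilt(tag):
    """nose-down angle from the light pan's pixels in the wrist view: back-wall top edge row"""
    o=get_obs();im=camera('wrist')[:,:,::-1].copy();cv2.imwrite(f'pics/{tag}.png',im)
    b=np.nonzero(im[:225,250:262].min(axis=(1,2))>110)[0]
    hd=np.nonzero(im[:225,254:257].max(axis=(1,2))<95)[0]
    print(tag,o['clock'],o['tcp_pos'],'pan rows',b[:1],b[-1:],'handle rows',hd[:1],'F',o['ft_force'],o['grip_width'],o['grip_force'])
    return o,im
E
python3 -c "
from h import *
tilt('t1')"
```

```text
clock: 4.7
tcp_pos: [491.3, 307.0, 33.0]
orientation: [[0.975, 0.222, 0.0], [0.222, -0.975, -0.0], [0.0, 0.0, -1.0]]
ft_force: [0.2, 0.1, -0.7]
grip_width: 62.7
grip_force: 0.0
clock: 5.2
tcp_pos: [491.3, 307.0, 32.9]
orientation: [[0.975, 0.222, -0.0], [0.222, -0.975, -0.0], [-0.0, 0.0, -1.0]]
ft_force: [-0.2, -0.4, 0.0]
grip_width: 23.0
grip_force: 0.2
clock: 5.7
tcp_pos: [491.9, 307.4, 64.2]
orientation: [[0.975, 0.222, 0.001], [0.222, -0.975, 0.001], [0.002, -0.001, -1.0]]
ft_force: [-0.1, -0.1, -2.0]
grip_width: 19.0
grip_force: 60.0
t1 5.7 [491.9093 307.4046  64.2371] pan rows [0] [89] handle rows [90] F [-0.1107 -0.1049 -2.0391] 19.033614019646013 59.97742474079132
```

```bash
cat >> h.py <<'E'
def row_of(th,gx=0,gz=-3):
    c=get_calibration('wrist');M=np.linalg.inv(np.array(c['tool_from_camera']));t=np.radians(th)
    X=np.array([gx+80*np.cos(t)+10*np.sin(t),0,gz+80*np.sin(t)-10*np.cos(t)])
    K,D,_,_=cam('scene');K=np.array([[c['fx'],0,c['cx']],[0,c['fy'],c['cy']],[0,0,1.]])
    return proj((K,np.array([c['k1'],0,0,0.]),M[:3,:3],M[:3,3]),[X])[0,1]
E
python3 -c "
from h import *
print([(t,round(float(row_of(t)),1)) for t in range(-5,70,5)])
o=get_obs();f=o['ft_force'];print(o['moment'],o['orientation'].T@o['moment'])"
python3 -m creep '[{"dx":0,"dy":0,"dz":0,"spin":0,"fingers":1},{"dx":0,"dy":0,"dz":-0.02,"spin":0,"fingers":1},{"dx":0,"dy":0,"dz":-0.03,"spin":0,"fingers":1},{"dx":0,"dy":0,"dz":-0.015,"spin":0,"fingers":1},{"dx":0,"dy":0,"dz":0,"spin":0,"fingers":1}]'
python3 -c "
from h import *
tilt('t2')"
```

```text
[(-5, 89.0), (0, 87.3), (5, 87.1), (10, 88.3), (15, 90.6), (20, 94.0), (25, 98.2), (30, 103.2), (35, 108.8), (40, 114.9), (45, 121.5), (50, 128.5), (55, 135.8), (60, 143.4), (65, 151.2)]
[-0.1329  0.3458  0.0425] [-0.0526 -0.3667 -0.0423]
clock: 6.25
tcp_pos: [492.5, 307.8, 129.9]
orientation: [[0.975, 0.222, 0.003], [0.222, -0.975, 0.003], [0.003, -0.002, -1.0]]
ft_force: [-0.1, 1.4, -2.2]
grip_width: 19.2
grip_force: 60.0
t2 6.25 [492.463  307.7577 129.85  ] pan rows [0] [89] handle rows [90] F [-0.1224  1.4251 -2.1898] 19.249044043765117 59.97738182544708
```

View pics/t2.png

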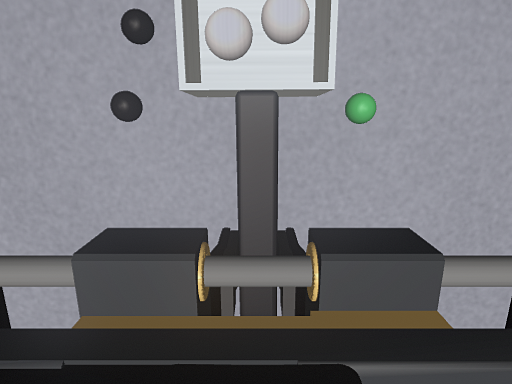

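The grasp holds at 60 N: the pan is level, both balls sit at its back, and the back edge stays at row 89–90. I carry it slowly to stand in front of the middle bin.

```bash

python3 -m creep '[{"dx":-0.0045,"dy":0.0106,"dz":-0.0013,"spin":0,"fingers":1},{"dx":-0.0045,"dy":0.0106,"dz":-0.0013,"spin":0,"fingers":1},{"dx":-0.0089,"dy":0.0213,"dz":-0.0025,"spin":0,"fingers":1},{"dx":-0.0089,"dy":0.0213,"dz":-0.0025,"spin":0,"fingers":1},{"dx":-0.0089,"dy":0.0213,"dz":-0.0025,"spin":0,"fingers":1}]' >/dev/null
python3 -m creep '[{"dx":-0.0089,"dy":0.0213,"dz":-0.0025,"spin":0,"fingers":1},{"dx":-0.0089,"dy":0.0213,"dz":-0.0025,"spin":0,"fingers":1},{"dx":-0.0089,"dy":0.0213,"dz":-0.0025,"spin":0,"fingers":1},{"dx":-0.0089,"dy":0.0213,"dz":-0.0025,"spin":0,"fingers":1},{"dx":-0.0089,"dy":0.0213,"dz":-0.0025,"spin":0,"fingers":1}]' >/dev/null
python3 -m creep '[{"dx":-0.0089,"dy":0.0213,"dz":-0.0025,"spin":0,"fingers":1},{"dx":-0.0089,"dy":0.0213,"dz":-0.0025,"spin":0,"fingers":1},{"dx":-0.0089,"dy":0.0213,"dz":-0.0025,"spin":0,"fingers":1},{"dx":-0.0089,"dy":0.0213,"dz":-0.0025,"spin":0,"fingers":1},{"dx":-0.0089,"dy":0.0213,"dz":-0.0025,"spin":0,"fingers":1}]'
python3 -m creep '[{"dx":-0.0089,"dy":0.0213,"dz":-0.0025,"spin":0,"fingers":1},{"dx":-0.0089,"dy":0.0213,"dz":-0.0025,"spin":0,"fingers":1},{"dx":-0.0089,"dy":0.0213,"dz":-0.0025,"spin":0,"fingers":1},{"dx":-0.0089,"dy":0.0213,"dz":-0.0025,"spin":0,"fingers":1},{"dx":-0.0089,"dy":0.0213,"dz":-0.0025,"spin":0,"fingers":1}]' >/dev/null
python3 -m creep '[{"dx":-0.0045,"dy":0.0106,"dz":-0.0013,"spin":0,"fingers":1},{"dx":-0.0045,"dy":0.0106,"dz":-0.0013,"spin":0,"fingers":1},{"dx":0,"dy":0,"dz":0,"spin":0,"fingers":1},{"dx":0,"dy":0,"dz":0,"spin":0.06,"fingers":1},{"dx":0,"dy":0,"dz":0,"spin":0.065,"fingers":1}]'
python3 -m creep '[{"dx":0,"dy":0,"dz":0,"spin":0.065,"fingers":1},{"dx":0,"dy":0,"dz":0,"spin":0.065,"fingers":1},{"dx":0,"dy":0,"dz":0,"spin":0.065,"fingers":1},{"dx":0,"dy":0,"dz":0,"spin":0.06,"fingers":1},{"dx":0,"dy":0,"dz":0,"spin":0,"fingers":1}]'
python3 - <<'E'
from h import *
o,im=tilt('t3');sc=camera('scene')[:,:,::-1];sd=camera('side')[:,:,::-1]
cv2.imwrite('pics/sc3.png',sc);cv2.imwrite('pics/sd3.png',sd)
c=np.zeros((594,800,3),np.uint8);c[:300,:400]=cv2.resize(im,(400,300));c[:300,400:]=cv2.resize(sc,(400,300))
c[300:594,:392]=cv2.resize(sd,(392,294));c[300:594,400:]=cv2.resize(sd[100:384,150:512],(400,294));cv2.imwrite('pics/m3.png',c)
E
```

```text
clock: 7.8
tcp_pos: [435.3, -13.3, 163.1]
orientation: [[0.975, 0.222, -0.0], [0.222, -0.975, 0.0], [0.0, -0.0, -1.0]]
ft_force: [0.9, -0.2, -1.9]
grip_width: 18.9
grip_force: 60.0
clock: 8.8
tcp_pos: [412.4, -146.8, 178.0]
orientation: [[0.995, 0.098, -0.0], [0.098, -0.995, 0.0], [-0.0, -0.0, -1.0]]
ft_force: [-0.2, -1.0, -1.5]
grip_width: 18.9
grip_force: 60.0
clock: 9.3
tcp_pos: [412.3, -146.9, 177.9]
orientation: [[0.988, -0.155, -0.001], [-0.155, -0.988, -0.0], [-0.0, 0.0, -1.0]]
ft_force: [-0.6, 0.9, -3.3]
grip_width: 19.2
grip_force: 60.0
t3 9.3 [ 412.338  -146.8758  177.9454] pan rows [0] [89] handle rows [90] F [-0.6368  0.8768 -3.2636] 19.221479113526186 59.97843146324158
```

View pics/m3.png

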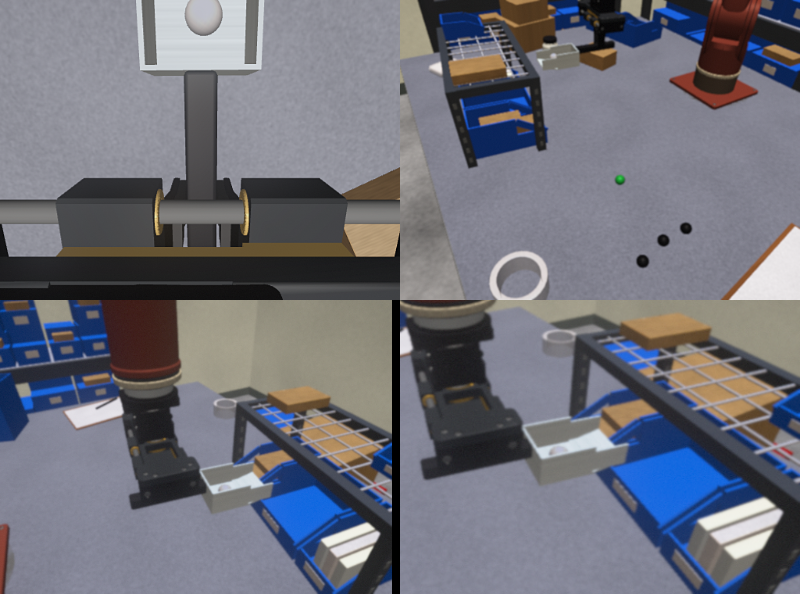

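The montage shows the scoop level in front of the middle bin: side view pan at full-frame px (300,245), wide bin at (390,275). I measure its tilt and the side camera's bias from the near pan wall's lower edge.

```bash
cat >> h.py <<'E'
def side_tilt(im=None,verbose=True):
    o=get_obs();S=cam('side');im=camera('side').astype(int) if im is None else im[:,:,::-1].astype(int)
    R=o['orientation'];T=o['tcp_pos'];fx=R[:,0].copy();fx[2]=0;fx/=np.linalg.norm(fx);rt=np.array([fx[1],-fx[0],0])
    g=T+np.array([0,0,3.])
    m=((im[...,0]-im[...,2]>-4)&(im[...,0]>85)).astype(np.uint8)
    c=proj(S,[g+fx*120])[0].astype(int);roi=np.zeros_like(m);cv2.circle(roi,tuple(map(int,c)),75,1,-1);m=m*roi
    n,l,st,_=cv2.connectedComponentsWithStats(m);d=np.array([np.hypot(*(np.array(np.nonzero(l==i))[::-1].T-c).T).min()-1e-3*st[i,4] for i in range(1,n)]);m=l==1+d.argmin()
    ys,xs=np.nonzero(m);K,D,Rc,t=S;p=cv2.undistortPoints(np.c_[xs,ys].astype(float).reshape(-1,1,2),K,D)[:,0]
    q=np.c_[p,np.ones(len(p))]@Rc;C=-Rc.T@t;P=C+q*(((g+35*rt-C)@rt)/(q@rt))[:,None]-g
    f,u=P@fx,P[:,2];A=[]
    for x in np.arange(f.min()+4,f.max()-2,3):
        k=abs(f-x)<2.5
        if k.any():A.append((x,u[k].min()))
    A=np.array(A)
    if verbose:print('pan px',m.sum(),'fwd',f.min(),f.max(),'up',u.min(),u.max());print(A.round(0).astype(int).tolist())
    return A
E
python3 - <<'E'
from h import *
side_tilt(cv2.imread('pics/sd3.png'))
print('box',ray(cam('scene'),[(232,82),(253,88),(277,78)],0)[:,:2])
E
```

```text
pan px 1888 fwd 60.720844181635734 203.35241217213792 up 14.440254611138556 63.126662466459834
[[65, 39], [68, 34], [71, 29], [74, 24], [77, 24], [80, 24], [83, 24], [86, 24], [89, 24], [92, 24], [95, 23], [98, 23], [101, 24], [104, 24], [107, 24], [110, 24], [113, 26], [116, 26], [119, 26], [122, 26], [125, 27], [128, 27], [131, 28], [134, 29], [137, 30], [140, 31], [143, 31], [146, 31], [149, 26], [152, 24], [155, 20], [158, 15], [161, 14], [164, 14], [167, 17], [170, 18], [173, 20], [176, 25], [179, 25], [182, 26], [185, 27], [188, 30], [191, 30], [194, 34], [197, 35], [200, 34]]
box [[ 337.8927 -397.4994]
 [ 300.5999 -328.8231]
 [ 192.6059 -354.6272]]
```

```bash
python3 - <<'E'
from h import *
im=cv2.imread('pics/sd3.png')[:,:,::-1]
for p in[(285,250),(300,250),(310,252),(325,248),(280,240),(320,236),(300,275),(260,300),(345,255),(330,270)]:print(p,im[p[1],p[0]], im[p[1]-3:p[1]+4,p[0]-3:p[0]+4].mean((0,1)))
E
```

```text
(285, 250) [187 196 206] [172.9184 178.     183.4286]
(300, 250) [120 119 116] [140.     141.9592 142.1429]
(310, 252) [118 116 112] [118.6531 117.6327 113.6327]
(325, 248) [120 120 116] [123.4694 123.102  120.7347]
(280, 240) [135 137 133] [152.1224 155.9184 156.7347]
(320, 236) [210 221 227] [212.5306 222.7551 229.7551]
(300, 275) [134 136 151] [130.6531 131.6531 142.551 ]
(260, 300) [130 132 150] [134.0612 135.5918 152.4082]
(345, 255) [117 117 114] [115.9388 115.5918 115.1633]
(330, 270) [ 68  79 110] [ 78.2449  88.1429 118.7347]
```

```bash
sed -i 's/m=((im\[...,0\]-im\[...,2\]>-4)&(im\[...,0\]>85)).astype/m=(((im[...,0]-im[...,2]>-4)\&(im[...,0]>85))|((im[...,0]>165)\&(im[...,2]-im[...,0]<28))).astype/' h.py
python3 - <<'E'
from h import *
side_tilt(cv2.imread('pics/sd3.png'))
E
```

```text
pan px 4689 fwd 58.25833040174922 203.35241217213792 up -43.096291262191784 63.126662466459834
[[62, -5], [65, -11], [68, -19], [71, -27], [74, -35], [77, -40], [80, -41], [83, -42], [86, -43], [89, -42], [92, -42], [95, -42], [98, -42], [101, -42], [104, -42], [107, -42], [110, -42], [113, -42], [116, -42], [119, -42], [122, -42], [125, -43], [128, -43], [131, -43], [134, -42], [137, -42], [140, -43], [143, -42], [146, -43], [149, -37], [152, -36], [155, -39], [158, -39], [161, -38], [164, -37], [167, -36], [170, -35], [173, -35], [176, -36], [179, -36], [182, -36], [185, -36], [188, -35], [191, -34], [194, 34], [197, 34], [200, 34]]
```

The scoop is level, with the pan's underside flat from 78 to 150 mm ahead. Now I ease the grip in small steps to let the nose sink between the pads.

```bash
cat >> h.py <<'E'
def ang():
    A=side_tilt(verbose=False);i=A[:,1].argmin();o=get_obs()
    # underside line between back bottom corner and floor end
    th0=0
    for _ in range(4):
        c,s=np.cos(th0),np.sin(th0);x=A[:,0]*c-A[:,1]*s;y=A[:,0]*s+A[:,1]*c
        k=(x>84)&(x<142)&(y<-25);p=np.polyfit(A[k,0],A[k,1],1);th0=-np.arctan(p[0])
    print('nose down deg %.1f'%np.degrees(th0),'n',k.sum(),'off %.0f'%np.mean(y[k]),'clock',o['clock'],'tcp',o['tcp_pos'].round(0),'w',round(o['grip_width'],1),'gf',round(o['grip_force'],1))
E
python3 -c "
from h import *
ang()"
python3 -m creep '[{"dx":0,"dy":0,"dz":0,"spin":0,"fingers":1},{"dx":0,"dy":0,"dz":0,"spin":0,"fingers":1}]' 40 | tail -1
python3 -c "
from h import *
ang()"
python3 -m creep '[{"dx":0,"dy":0,"dz":0,"spin":0,"fingers":1},{"dx":0,"dy":0,"dz":0,"spin":0,"fingers":1}]' 30 | tail -1
python3 -c "
from h import *
ang()"
```

```text
nose down deg 0.6 n 19 off -41 clock 9.5 tcp [ 412. -147.  178.] w 18.8 gf 60.0
grip_force: 40.0
nose down deg 0.3 n 19 off -42 clock 9.75 tcp [ 412. -148.  178.] w 19.3 gf 40.0
grip_force: 30.0
nose down deg 4.0 n 19 off -41 clock 10.0 tcp [ 412. -148.  178.] w 19.5 gf 30.0
```

```bash

python3 -m creep '[{"dx":0,"dy":0,"dz":0,"spin":0,"fingers":1},{"dx":0,"dy":0,"dz":0,"spin":0,"fingers":1}]' 50 | tail -1
python3 -c "
from h import *
ang()"
python3 -m creep '[{"dx":0,"dy":0,"dz":0,"spin":0,"fingers":1}]' 32 | tail -1
python3 -c "
from h import *
ang()"
python3 -m creep '[{"dx":0,"dy":0,"dz":0,"spin":0,"fingers":1},{"dx":0,"dy":0,"dz":0,"spin":0,"fingers":1}]' 60 | tail -1
python3 -c "
from h import *
ang()"
```

```text
grip_force: 50.0
nose down deg 4.9 n 20 off -42 clock 10.25 tcp [ 412. -148.  178.] w 18.9 gf 50.0
grip_force: 32.0
nose down deg 5.6 n 19 off -41 clock 10.4 tcp [ 412. -148.  178.] w 19.6 gf 32.0
grip_force: 60.0
nose down deg 6.3 n 19 off -40 clock 10.65 tcp [ 412. -148.  178.] w 18.7 gf 60.0
```

Slip is gradual and stops when I clamp. I go on to about 13°, still short of the angle at which the balls roll.

```bash

python3 -m creep '[{"dx":0,"dy":0,"dz":0,"spin":0,"fingers":1},{"dx":0,"dy":0,"dz":0,"spin":0,"fingers":1}]' 30 | tail -1
python3 -m creep '[{"dx":0,"dy":0,"dz":0,"spin":0,"fingers":1}]' 60 | tail -1
python3 -c "
from h import *
ang()"
python3 -m creep '[{"dx":0,"dy":0,"dz":0,"spin":0,"fingers":1}]' 30 | tail -1
python3 -m creep '[{"dx":0,"dy":0,"dz":0,"spin":0,"fingers":1}]' 60 | tail -1
python3 -c "
from h import *
ang()"
```

```text
grip_force: 30.0
grip_force: 60.0
nose down deg 13.6 n 19 off -43 clock 11.0 tcp [ 412. -148.  178.] w 19.2 gf 60.0
grip_force: 30.0
grip_force: 60.0
nose down deg 18.1 n 18 off -42 clock 11.25 tcp [ 412. -148.  178.] w 19.3 gf 60.0
```

```bash

python3 -m creep '[{"dx":0.015,"dy":0,"dz":0,"spin":0,"fingers":1},{"dx":0.022,"dy":0,"dz":0,"spin":0,"fingers":1},{"dx":0.025,"dy":0,"dz":0,"spin":0,"fingers":1},{"dx":0.025,"dy":0,"dz":0,"spin":0,"fingers":1},{"dx":0.025,"dy":0,"dz":0,"spin":0,"fingers":1}]'
python3 -m creep '[{"dx":0.022,"dy":0,"dz":0,"spin":0,"fingers":1},{"dx":0.018,"dy":0,"dz":0,"spin":0,"fingers":1},{"dx":0.012,"dy":0,"dz":0,"spin":0,"fingers":1},{"dx":0.006,"dy":0,"dz":0,"spin":0,"fingers":1},{"dx":0,"dy":0,"dz":0,"spin":0,"fingers":1}]'
python3 - <<'E'
from h import *
ang();o=get_obs();im=camera('wrist')[:,:,::-1];sd=camera('side')[:,:,::-1]
c=np.zeros((600,800,3),np.uint8);c[:300,:400]=cv2.resize(im,(400,300));c[:300,400:]=cv2.resize(camera('scene')[60:180,30:190,::-1],(400,300))
c[300:,:]=cv2.resize(sd[150:330,272:512],(800,600))[200:500];c[300:]=cv2.resize(sd[140:320,200:512],(800,300));cv2.imwrite('pics/m4.png',c);cv2.imwrite('pics/sd4.png',sd)
g=o['tcp_pos']+[0,0,3];r=g-np.array([650,-186,0]);print('rack frame grip',r@[.988,-.156,0],r@[.156,.988,0],g[2])
E
```

```text
clock: 11.75
tcp_pos: [524.1, -165.0, 178.0]
orientation: [[0.988, -0.154, -0.0], [-0.154, -0.988, -0.0], [0.0, 0.0, -1.0]]
ft_force: [-0.5, -0.5, -1.3]
grip_width: 18.9
grip_force: 60.0
clock: 12.25
tcp_pos: [580.6, -174.2, 178.0]
orientation: [[0.988, -0.155, -0.0], [-0.155, -0.988, -0.001], [-0.0, 0.001, -1.0]]
ft_force: [0.3, 0.1, 0.4]
grip_width: 19.2
grip_force: 60.0
nose down deg 17.8 n 19 off -37 clock 12.3 tcp [ 580. -174.  178.] w 19.0 gf 60.0
rack frame grip -70.87387989934916 0.6355616029519837 181.10196243908683
```

View pics/m4.png

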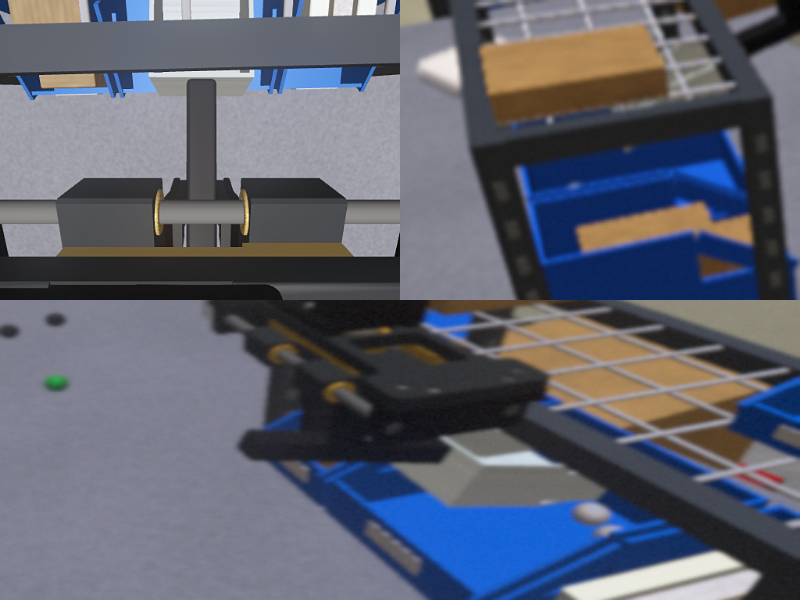

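The wrist view shows the pan centred under the shelf, over the middle bin. In the side view two silver balls appear already in the blue bin at side px (431,267) and (437,278). I check them by rays onto the floor height, from saved side pixels.

```bash
python3 - <<'E'
from h import *
S=cam('side');im=camera('side').astype(int);cv2.imwrite('pics/sd5.png',im[:,:,::-1].astype(np.uint8))
old=cv2.imread('pics/sd4.png')[:,:,::-1].astype(int)
for a in(old,im):
    m=((a[...,0]>105)&(a[...,0]<215)&(a[...,2]-a[...,0]<45)).astype(np.uint8)[255:292,418:450]
    n,l,st,c=cv2.connectedComponentsWithStats(m)
    for i in range(1,n):
        if st[i,4]>8:
            p=c[i]+[418,255]
            for z in(16.5,30):
                P=ray(S,[p],z)[0]-np.array([650,-186,0]);print(p,st[i,4],st[i,2:4],z,'rack',P@[.988,-.156,0],P@[.156,.988,0])
    print()
E
```

```text
[424.3667 256.5667] 60 [15  5] 16.5 rack 169.24849524022346 33.14977373814751
[424.3667 256.5667] 60 [15  5] 30 rack 156.03505890607295 22.52389719953883
[430.7699 267.    ] 113 [14 11] 16.5 rack 160.90834276074827 6.705595059584812
[430.7699 267.    ] 113 [14 11] 30 rack 147.9351414768789 -3.158566557130057
[435.3913 278.    ] 23 [6 5] 16.5 rack 149.19208582868544 -18.010278971344807
[435.3913 278.    ] 23 [6 5] 30 rack 136.55636705249276 -27.162508851179236

[431.6033 261.75  ] 184 [24 16] 16.5 rack 172.1231140469163 17.24757460911094
[431.6033 261.75  ] 184 [24 16] 30 rack 158.82687536649402 7.079755116430924
```

```bash

python3 -m creep '[{"dx":0,"dy":0,"dz":0,"spin":0,"fingers":1},{"dx":0,"dy":0,"dz":0,"spin":0,"fingers":1},{"dx":0,"dy":0,"dz":0,"spin":0,"fingers":1}]' >/dev/null
python3 - <<'E'
from h import *
S=cam('side');M=[]
for k in range(6):
    a=camera('side').astype(int);o=get_obs();M.append(np.r_[o['orientation'].T@o['moment'],o['ft_force']])
print('moment tool, force',np.mean(M,0),o['clock'])
m=((a[...,0]>105)&(a[...,0]<225)&(a[...,2]-a[...,0]<45)).astype(np.uint8)[250:295,405:455]
n,l,st,c=cv2.connectedComponentsWithStats(m)
for i in range(1,n):
    if st[i,4]>8:
        p=c[i]+[405,250];P=ray(S,[p],16.5)[0]-np.array([650,-186,0]);print(p,st[i,4],st[i,2:4],'rack',P@[.988,-.156,0],P@[.156,.988,0])
E
```

```text
moment tool, force [-0.079  -0.2356  0.0103 -0.1316  0.07   -0.7653] 13.1
[423.2821 257.539 ] 397 [40 20] rack 165.4625496187639 31.671316149844767
```

The wrist load fell by 1.3 N, which is both balls, so the scoop is empty. I withdraw level, move to clear bench, and lower at a light grip so the lip turns the scoop flat.

```bash

python3 -m creep '[{"dx":-0.01,"dy":0,"dz":0,"spin":0,"fingers":1},{"dx":-0.02,"dy":0,"dz":0,"spin":0,"fingers":1},{"dx":-0.024,"dy":0,"dz":0,"spin":0,"fingers":1},{"dx":-0.024,"dy":0,"dz":0,"spin":0,"fingers":1},{"dx":-0.024,"dy":0,"dz":0,"spin":0,"fingers":1}]' 60 >/dev/null
python3 -m creep '[{"dx":-0.024,"dy":0,"dz":0,"spin":0,"fingers":1},{"dx":-0.022,"dy":0,"dz":0,"spin":0,"fingers":1},{"dx":-0.017,"dy":0,"dz":0,"spin":0,"fingers":1},{"dx":-0.008,"dy":0,"dz":0,"spin":0,"fingers":1},{"dx":0,"dy":0,"dz":0,"spin":0,"fingers":1}]'
python3 - <<'E'
from h import *
S=cam('side');ang();a=camera('side').astype(int);cv2.imwrite('pics/sd6.png',a[:,:,::-1].astype(np.uint8))
# compare with the first side picture: new non-blue pixels in the bin
b=cv2.imread('pics/side0.png')[:,:,::-1].astype(int)
m=((a[...,0]>95)&(a[...,0]-b[...,0]>50)).astype(np.uint8);m[:, :340]=0
n,l,st,c=cv2.connectedComponentsWithStats(m)
for i in range(1,n):
    if st[i,4]>12:
        P=ray(S,[c[i]],16.5)[0]-np.array([650,-186,0]);print(c[i],st[i,4],st[i,2:4],'rack',P@[.988,-.156,0],P@[.156,.988,0])
E
```

```text
clock: 14.1
tcp_pos: [408.6, -147.1, 178.1]
orientation: [[0.988, -0.155, 0.001], [-0.155, -0.988, 0.002], [0.001, -0.002, -1.0]]
ft_force: [0.4, 0.4, -1.0]
grip_width: 19.1
grip_force: 60.0
nose down deg 17.1 n 18 off -42 clock 14.15 tcp [ 409. -147.  178.] w 19.4 gf 60.0
[437.2857 263.8143] 140 [15 13] rack 178.10268428645222 9.333381845352623
[341.1304 271.8261] 23 [4 8] rack -0.1341430234300301 50.962028128608644
```

```bash
python3 - <<'E'
from h import *
S=cam('side');a=cv2.imread('pics/sd6.png').astype(int);b=cv2.imread('pics/side0.png').astype(int)
O=np.array([650,-186,0]);X=lambda x,y,z:O+x*np.array([.988,-.156,0])+y*np.array([.156,.988,0])+[0,0,z]
for y in range(-66,70,22):
    for x in(170,120):
        q=proj(S,[X(x,y,16.5)])[0];i,j=q.astype(int);w=(slice(j-4,j+5),slice(i-4,i+5));print(x,y,q.round(),a[w].mean((0,1)).round(),b[w].mean((0,1)).round())
d=abs(a-b).max(2);m=(d>28).astype(np.uint8);m=cv2.morphologyEx(m,cv2.MORPH_OPEN,np.ones((3,3)))
n,l,st,c=cv2.connectedComponentsWithStats(m)
for i in range(1,n):
    if st[i,4]>10:print(c[i],st[i])
C=cam('scene');s=camera('scene')[:,:,::-1].astype(int);s0=cv2.imread('pics/scene0.png').astype(int);d=abs(s-s0).max(2)>28
n,l,st,c=cv2.connectedComponentsWithStats(cv2.morphologyEx(d.astype(np.uint8),cv2.MORPH_OPEN,np.ones((2,2))))
print('scene');[print(c[i],st[i]) for i in range(1,n) if st[i,4]>8]
E
```

```text
170 -66 [466. 295.] [157. 134. 122.] [130. 113. 103.]
120 -66 [442. 303.] [146. 119. 105.] [121.  99.  87.]
170 -44 [456. 286.] [122.  59.  23.] [100.  47.  16.]
120 -44 [433. 293.] [151.  73.  28.] [124.  59.  20.]
170 -22 [447. 277.] [176.  82.  23.] [145.  66.  14.]
120 -22 [424. 284.] [226. 107.  24.] [190.  86.  15.]
170 0 [437. 268.] [153. 128. 122.] [164.  75.  14.]
120 0 [415. 275.] [227. 107.  21.] [192.  87.  14.]
170 22 [429. 260.] [185.  97.  43.] [164.  74.  13.]
120 22 [407. 267.] [226. 107.  20.] [191.  87.  13.]
170 44 [421. 253.] [187.  87.  19.] [156.  70.  13.]
120 44 [399. 259.] [226. 106.  19.] [191.  87.  13.]
170 66 [413. 246.] [174.  80.  19.] [144.  65.  13.]
120 66 [392. 251.] [215. 101.  20.] [180.  82.  15.]
[14.3042 57.6608] [   0    0   60  102 2005]
[142.2343  36.1537] [ 129    0   28   74 1178]
[206.6181 146.5353] [  141     0   204   282 20459]
[282.75   1.  ] [278   0   9   4  24]
[289.6667   6.8333] [287   2   6  11  36]
[300.5   4. ] [299   3   4   3  12]
[307.   5.] [305   4   5   3  15]
[275.4   8.6] [274   7   4   4  15]
[316.   12.5] [315  11  
[... 3148 characters left out ...]
]
[399.5 331.5] [398 330   4   4  14]
[406.3061 338.3061] [402 335   8   9  49]
[413. 348.] [411 346   5   5  19]
[417.5 353.5] [416 352   4   4  14]
[422. 359.] [420 357   5   5  19]
[446.7944 372.5944] [430 361  35  23 180]
[427.4167 365.625 ] [425 363   6   6  24]
scene
[243.8153  48.4973] [ 184    0  107  108 3736]
[403.1392  32.8904] [ 382    0   43   68 1487]
[423.6164   6.4521] [419   0   9  15  73]
[435.3013   4.9038] [427   0  17  14 156]
[453.7457  14.792 ] [433   0  40  30 822]
[444.7108  56.9902] [426  45  34  27 408]
[395.0588  53.6471] [394  51   3   6  17]
[201.  74.] [199  73   5   3  11]
[ 93.7067 133.6933] [ 89 130  11   8  75]
[303.8867 261.9777] [ 257  210  107   98 3682]
```

```bash
python3 - <<'E'
from h import *
S=cam('side');C=cam('scene')
O=np.array([650,-186,0]);ex=np.array([.988,-.156,0]);ey=np.array([.156,.988,0]);X=lambda x,y,z:O+x*ex+y*ey+[0,0,z]
for z in(12.5,16.5,30,60,100,150):
    P=ray(C,[(93.7,133.7)],z)[0]-O;print(z,'rack',P@ex,P@ey,'in side px',proj(S,[P+O])[0].round())
P=np.array([X(170,y,16.5) for y in(-60,-30,9,60)]);print('in scene',proj(C,P).round().tolist())
s0=cv2.imread('pics/scene0.png');s=camera('scene')[:,:,::-1];print(s[131:137,88:100].mean((0,1)),s0[131:137,88:100].mean((0,1)))
print('bar',proj(S,[X(0,y,z) for y in(-150,-100,-50,0,50) for z in(200,222)]).round().tolist())
print('bin right wall top',proj(S,[X(x,-83,100) for x in(68,188)]).round().tolist())
a=cv2.imread('pics/sd6.png').astype(int)
print(a[250:296:3,418:460:3,2])
E
```

```text
12.5 rack 168.95403944828703 -64.82804746703816 in side px [464. 296.]
16.5 rack 168.78182999705643 -57.94799134531059 in side px [462. 292.]
30 rack 168.20062309915346 -34.72780193448036 in side px [453. 277.]
60 rack 166.90905221492477 16.872618978475995 in side px [436. 245.]
100 rack 165.18695770261962 85.67318019575123 in side px [414. 206.]
150 rack 163.03433956223824 171.67388171734524 in side px [390. 163.]
in scene [[93.0, 133.0], [94.0, 139.0], [96.0, 148.0], [98.0, 159.0]]
[159.8472 129.2222 121.9861] [113.2083  46.5     13.5833]
bar [[457.0, 278.0], [464.0, 263.0], [425.0, 248.0], [430.0, 234.0], [398.0, 224.0], [401.0, 210.0], [375.0, 204.0], [378.0, 191.0], [356.0, 186.0], [358.0, 174.0]]
bin right wall top [[438.0, 283.0], [501.0, 263.0]]
[[ 25  17  16  20  19  27  35  35  34  38  33  35  50  72]
 [ 25  22   7  15  14  21  31  36  34  38  33  36  36  39]
 [ 25  22  26  24  21  24  24  30  34  34  36  37  32  33]
 [ 17  20  20  22  41 127 168 137  60  33  32  35  34  32]
 [ 22  19  23  24  91 170 189 191 168  37  36  35  37  36]
 [ 24  23  19  25  79 139 175 187 180  60  19  37  36  38]
 [ 14  22  18  19  48  93 121 138 129  35  22  23  36  32]
 [ 20  28  26  27  20  50  79  81  47  23  26  21  18  30]
 [ 22  23  23  19  18  25  23  29  26  27  21  26  24  16]
 [ 21  19  24  23  20  17  24  29  22  16  26  21  14  25]
 [ 18  21  26  25  25  27  27  25  20  23  29  25  30  27]
 [ 27  21  27  19  22  27  25  22  20  22  24  23  23  20]
 [ 23  24  28  29  31  27  25  28  25  30  27  23  21  26]
 [ 24  27  30  27  24  23  36  25  26  26  27  25  24  22]
 [ 28  30  22  24  24  32  28  26  28  26  24  25  29  23]
 [ 28  28  24  29  25  29  29  20  24  23  29  27  28  27]]
```

Both balls are in the bin: one at rack (171, 9) from the side view, the other at (169, −58) from the scene view, hidden in the side view by the bin's right wall. Now I set the scoop down.

```bash

python3 -m creep '[{"dx":0,"dy":-0.015,"dz":0,"spin":0,"fingers":1},{"dx":0,"dy":-0.03,"dz":0,"spin":0,"fingers":1},{"dx":0.001,"dy":-0.035,"dz":0,"spin":0,"fingers":1},{"dx":0.001,"dy":-0.035,"dz":0,"spin":0,"fingers":1},{"dx":0.001,"dy":-0.035,"dz":0,"spin":0,"fingers":1}]' 60 >/dev/null
python3 -m creep '[{"dx":0.001,"dy":-0.035,"dz":0,"spin":0,"fingers":1},{"dx":0.001,"dy":-0.035,"dz":0,"spin":0,"fingers":1},{"dx":0,"dy":-0.035,"dz":0,"spin":0,"fingers":1},{"dx":0,"dy":-0.025,"dz":0,"spin":0,"fingers":1},{"dx":0,"dy":-0.012,"dz":0,"spin":0,"fingers":1}]' >/dev/null
python3 -m creep '[{"dx":0,"dy":0,"dz":0.02,"spin":0,"fingers":1},{"dx":0,"dy":0,"dz":0.025,"spin":0,"fingers":1},{"dx":0,"dy":0,"dz":0.025,"spin":0,"fingers":1},{"dx":0,"dy":0,"dz":0.015,"spin":0,"fingers":1},{"dx":0,"dy":0,"dz":0,"spin":0,"fingers":1}]'
python3 -m creep '[{"dx":0,"dy":0,"dz":0.004,"spin":0,"fingers":1},{"dx":0,"dy":0,"dz":0.006,"spin":0,"fingers":1},{"dx":0,"dy":0,"dz":0.006,"spin":0,"fingers":1},{"dx":0,"dy":0,"dz":0.006,"spin":0,"fingers":1},{"dx":0,"dy":0,"dz":0.006,"spin":0,"fingers":1}]' 15
python3 -c "
from h import *
ang()"
```

```text
clock: 15.8
tcp_pos: [458.4, 138.9, 91.1]
orientation: [[0.988, -0.156, -0.003], [-0.156, -0.988, -0.003], [-0.003, 0.003, -1.0]]
ft_force: [-0.5, -0.4, -0.4]
grip_width: 18.9
grip_force: 60.0
clock: 16.3
tcp_pos: [459.6, 140.5, 64.9]
orientation: [[0.988, -0.155, 0.0], [-0.155, -0.988, 0.0], [0.0, -0.0, -1.0]]
ft_force: [-0.9, 0.3, 1.1]
grip_width: 19.6
grip_force: 15.0
nose down deg 10.8 n 19 off -40 clock 16.35 tcp [459. 140.  64.] w 19.7 gf 15.0
```

```bash

python3 -m creep '[{"dx":0,"dy":0,"dz":0.006,"spin":0,"fingers":1},{"dx":0,"dy":0,"dz":0.006,"spin":0,"fingers":1},{"dx":0,"dy":0,"dz":0.006,"spin":0,"fingers":1},{"dx":0,"dy":0,"dz":0.006,"spin":0,"fingers":1},{"dx":0,"dy":0,"dz":0,"spin":0,"fingers":1}]'
python3 -m creep '[{"dx":0,"dy":0,"dz":0.003,"spin":0,"fingers":1},{"dx":0,"dy":0,"dz":0.002,"spin":0,"fingers":1},{"dx":0,"dy":0,"dz":0,"spin":0,"fingers":1}]'
python3 -c "
from h import *
ang()"
```

```text
clock: 16.85
tcp_pos: [459.2, 140.1, 40.3]
orientation: [[0.988, -0.155, -0.001], [-0.155, -0.988, -0.001], [-0.0, 0.001, -1.0]]
ft_force: [-0.3, -0.2, 1.4]
grip_width: 19.6
grip_force: 15.0
clock: 17.15
tcp_pos: [459.6, 140.3, 36.0]
orientation: [[0.988, -0.155, 0.0], [-0.155, -0.988, -0.0], [0.0, 0.0, -1.0]]
ft_force: [0.4, -0.5, 0.7]
grip_width: 19.5
grip_force: 15.0
nose down deg 0.0 n 19 off -40 clock 17.2 tcp [460. 140.  36.] w 19.6 gf 15.0
```

Level on the bench. I open the fingers, rise straight up, and check.

```bash

python3 -m creep '[{"dx":0,"dy":0,"dz":0.002,"spin":0,"fingers":1},{"dx":0,"dy":0,"dz":0,"spin":0,"fingers":-1},{"dx":0,"dy":0,"dz":0,"spin":0,"fingers":-1},{"dx":0,"dy":0,"dz":0,"spin":0,"fingers":-1},{"dx":0,"dy":0,"dz":0,"spin":0,"fingers":-1}]'
python3 -m creep '[{"dx":0,"dy":0,"dz":0,"spin":0,"fingers":-1},{"dx":0,"dy":0,"dz":0,"spin":0,"fingers":-1},{"dx":0,"dy":0,"dz":0,"spin":0,"fingers":-1},{"dx":0,"dy":0,"dz":0,"spin":0,"fingers":-1},{"dx":0,"dy":0,"dz":0,"spin":0,"fingers":-1}]' | tail -2
python3 -m creep '[{"dx":0,"dy":0,"dz":-0.02,"spin":0,"fingers":-1},{"dx":0,"dy":0,"dz":-0.04,"spin":0,"fingers":-1},{"dx":0,"dy":0,"dz":-0.04,"spin":0,"fingers":-1},{"dx":0,"dy":0,"dz":-0.02,"spin":0,"fingers":-1},{"dx":0,"dy":0,"dz":0,"spin":0,"fingers":-1}]'
python3 -m creep '[{"dx":0,"dy":0,"dz":-0.02,"spin":0,"fingers":-1},{"dx":0,"dy":0,"dz":0,"spin":0,"fingers":-1},{"dx":0,"dy":0,"dz":0,"spin":0,"fingers":-1}]' >/dev/null
python3 - <<'E'
from h import *
import h
o=get_obs();off=o['tcp_pos'][2]-34
g0=h.get_obs
def low():
    q=dict(g0());q['tcp_pos']=np.array([459.4,140.2,33.]);return q
h.get_obs=low
A=h.side_tilt();print('clock',o['clock'],o['tcp_pos'])
E
```

```text
clock: 17.7
tcp_pos: [459.6, 140.4, 34.2]
orientation: [[0.988, -0.155, 0.0], [-0.155, -0.988, 0.0], [0.0, -0.0, -1.0]]
ft_force: [0.8, 0.8, -0.3]
grip_width: 43.8
grip_force: 0.0
grip_width: 82.9
grip_force: 0.0
clock: 18.7
tcp_pos: [461.3, 141.2, 157.2]
orientation: [[0.988, -0.155, 0.005], [-0.155, -0.988, 0.003], [0.004, -0.004, -1.0]]
ft_force: [-0.5, -0.1, 0.2]
grip_width: 87.3
grip_force: 0.0
pan px 618 fwd 71.98779440237655 176.42761727521125 up -0.010692625030515046 49.47608063414856
[[76, 27], [79, 10], [82, 10], [85, 9], [88, 8], [91, 8], [94, 9], [97, 9], [100, 8], [103, 8], [106, 9], [109, 9], [112, 8], [115, 10], [118, 9], [121, 8], [124, 8], [127, 9], [130, 8], [133, 8], [136, 8], [139, 9], [142, 8], [145, 8], [148, 7], [151, 1], [154, 0], [157, 0], [160, 1], [163, 1], [166, 0], [169, 0], [172, 1]]
clock 19.0 [459.2719 140.3462 173.3217]
```

The pan's rim lies level at its placed spot, 8 mm above the grip point (10 expected), and the gripper is clear.

```bash
python3 -c "
from cell import *
print(job_done())"
```

```text
the job is handed in; nothing more can be done
None
```

I handed the job in at about 19 s, with no verdict returned: both balls measured inside the wide middle bin, the scoop level on the bench and released, and no contact with the rack seen. One difference from the plan: the scoop was tipped only about 18°, and both balls rolled out at that angle.

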